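# Full-flow blast from the long-nosed blow gun

## Task

Blow the dust off the wafer: squeeze the trigger of the long-nosed blow gun that points at it past its first pressure point, all the way in, keep it squeezed for a full second, then let go so that it springs back. Leave the short-nosed gun's trigger alone.

Things in the scene. Friction and masses are not known exactly. Their poses are not given: they have to be found in the camera images.
- long_gun: blow gun with long thin nozzle, fixed lying on its side. Origin: underside of base plate (10 mm thick); z up, x along nozzle. Gun mid-plane z=75 mm. White grip x -17.5..6.5, y -82..58, z 62..88; black trigger plate before it, y -25..25, z 63..87, front at x 29.5 (17.5 fully in); free below. Squeeze along x, centred over the origin or up to 6 mm to -x. Barrel along x at y 70, top z 89.
- long_trigger (a joint): the long-nosed gun's trigger: slides straight towards the grip (gun's -x), 0 at rest, 0.012 m fully in on its stop. First stage 0 to 5 mm takes 2.5 to 4 N; at 5 mm it meets a brass valve pin (the pressure point) and the force jumps to about 8.5 N; second stage 5 to 12 mm rises to about 13 N. Springs back by itself.
- short_trigger (a joint): trigger (m, 0 at rest) of the short-nosed gun, which stands on the other side of the bench (which is left and which right varies)
- short_gun: the other blow gun on its own fixed stand, same sizes and frame as the long-nosed one but with a stubby cone nozzle 22 mm long; not to be used

How it is judged:
On the way:
1. the long gun's trigger is held at least 8.5 mm in, well into its second stage, for 0.7 s (value of joint long_trigger above 0.0085 m), for 0.7 s.
At the end, for the whole second after the job is handed in: The long gun's trigger is released and back within 2 mm of rest and the short gun's trigger is within 2 mm of rest (value of joint each of long_trigger, short_trigger below 0.002 m); the robot touches nothing.
It fails at once if the short-nosed gun's trigger is pressed more than 3 mm (value of joint short_trigger above 0.003 m).
It also fails if it takes over 29 s, if anything falls off the work surface, if the arm or the gripper's body presses on something with over 40 N, if the wrist force passes 120 N, or if a joint passes its speed limit or range.

## Robot

A 6-joint arm with a two-finger parallel gripper is mounted at the origin on the work surface. World frame = base frame: x ahead of the robot, y to its left, z up, the work surface at z = 0. Lengths are in m, angles in rad, forces in N, time in s.
With the tool pointing down it reaches from about 0.225 to 0.875 m from the base axis. Payload 3.4 kg.
Tool frame: the origin (TCP) lies on the centre line of the jaws, within the pads' length; the fingertips stand 17 mm ahead of it and the grasp point (between the pads) lies 2 mm behind it (nose_length is the distance from the TCP to the fingertips, in m); z points along the fingers, y is the line along which they close (so a half turn about z gives the same grasp; the last joint's range is limited). The gripper opens to 85 mm and grips with 20 to 120 N. Pads are 22 mm wide; open, the fingers measure 114 mm over their backs; the gripper's body (76 mm by 85 mm) begins 54 mm behind the grasp point. The pads swing forward as they close: fully open they stand 13 mm farther back than shut.
Start: joints at [-1.401, 0.276, 1.505, -0, 1.361, -0.121], TCP at [0.165, -0.551, 0.219] pointing down, gripper open.
Joint ranges: [-2.89, 2.89], [-0.75, 2.08], [0.22, 2.7], [-1.18, 4.32], [0.11, 2.71], [-2.7, 2.7]. Speed limits (rad/s): [2.57, 2.57, 3.14, 3.14, 3.14, 3.14].

## Interface

Orientations are given as a unit quaternion [w, x, y, z].
In Python, from rig import get_state, get_image, sign_off, find_in, place_of, nose_length gives the robot as it stands.
- The arm moves only by the tool apply_moves, never from a script. Its argument "deltas" is one flat list of numbers, 5 for each row, row after row: the finger opening in mm, from 0 to 85.4, then the shift along the tool's x, y, z in mm, then the turn about the tool's z in degrees. A call has 1 to 12 rows; each row is the pose to reach, as a shift and turn from the pose commanded when the call began, along the tool's axes at that moment; what a row does not reach only later rows make up. A row lasts 1/12 s, in which the tool goes at most 41.7 mm and 7.16 degrees, less where a joint would pass 70% of its speed; a pose out of reach is approached as far as the arm can. A call with a gripper value outside its range is refused whole. The fingers move at their own pace and stop on an object; "squeeze" is the grip in N (left out, the last holds). Time passes only in rows, so rows that repeat a pose let the fingers close. It gives the time, the measured TCP pose, the force, the opening and the grip force at its end, in the units of the state.
- get_state(): the state, without advancing time (a new reading comes with each control period).
- get_image(name): name is "side" or "top" or "wrist"; returns a dict with "frame" (384x512x3 uint8, red, green, blue), "K" (3x3 intrinsics, pixels), "position" and "orientation" of the camera in the world. Camera axes: x right, y down, z forward; pixel columns grow to the right and rows downward; lengths in m; the calibration is good to about 2 mm. A picture is of the moment at which its call begins. There is no depth.
- sign_off(): hands the job in; it is judged then, once.
Trained networks look in a picture, given as the dict that the camera call returned (one of the last four; its "shot" number tells which), for a name from the list of things; names that differ only in an ending like _2 or _b are one class to them, and where a whole thing is asked for, a point or a joint stands for the part that bears it (a point fixed in the world has none). Each returns a list of dicts, best first, with "score" (0 to 1); they miss things now and then, are a little off and sometimes report something else, mostly with a low value. They report only what shows in the picture. A call takes as long as a camera call.
- find_in(query, picture): "point" ([column, row] in pixels, amid what is visible of it).
- place_of(query, picture): "point" ([column, row] in pixels: a listed point, or the origin of a listed thing).
The state is a dict: "clock": time; "qpos": joint angles; "qd": joint speeds; "effort": joint torques, N m; "position": TCP position; "ee_rot": TCP orientation; "contact_force": force on the tool from outside, world axes, zero at the start; "moment": the same for the moment, N m; "width": finger opening in m; "gripper_force": force on a finger pad.
Only numpy, scipy, OpenCV 4.12 (cv2) and the standard library are available. Lean on these libraries where they do the work, as an engineer would, in place of code of your own. Each camera call takes 0.05 s, during which the arm holds its last target. There are 200 camera calls.

## Working session

There is one attempt and no reset: what is moved stays moved. The work goes in short steps, Python scripts to look and compute and a tool call to move; the robot and the scene stay as the last step left them, time stands still between calls to the robot, and variables do not carry over. Pictures are saved under pics/ and viewed, at most 10 in all, crops included, and the job is handed in when it is done.

Besides the shell and the picture viewer there is one more tool, called after "Call:" by a JSON object that holds its "name" and its "arguments", one argument or row to a line. apply_moves: Moves the arm, as the interface text tells. Its arguments: {"type":"object","properties":{"deltas":{"type":"array"},"squeeze":{"type":"number"}},"required":["deltas"]}

```bash
mkdir -p pics; cat > h.py <<'E'
import numpy as np,cv2
from scipy.spatial.transform import Rotation as R
from rig import *
def rot(q): return R.from_quat([q[1],q[2],q[3],q[0]]).as_matrix()
def ray(p,im):
    d=rot(im["orientation"])@np.linalg.inv(im["K"])@np.array([p[0],p[1],1.]); return np.array(im["position"]),d
def atz(p,im,z):
    c,d=ray(p,im); return c+d*(z-c[2])/d[2]
def proj(P,im):
    c=rot(im["orientation"]).T@(np.array(P)-im["position"]); u=np.array(im["K"])@c; return u[:2]/u[2]
E
python3 - <<'E'
from h import *
s=get_state();print(s['clock'],s['position'],s['ee_rot'],s['width'])
ims=[]
for n in("top","side"):
    im=get_image(n);ims.append(im["frame"])
    print(n,np.round(im["position"],3))
    for q in("long_gun","long_trigger","short_gun","short_trigger"):
        for f in(find_in,place_of):
            for r in f(q,im)[:2]:
                p=r["point"];z=.0 if (f is place_of and 'gun' in q) else .075
                print(q,f.__name__,np.round(p,1),round(r["score"],2),np.round(atz(p,im,z),3))
for n,i in zip(("top","side"),ims): cv2.imwrite(f"pics/{n}.png",cv2.resize(i[:,:,::-1],(800,600)))
E
```

```text
0.0 [ 0.1647638  -0.55029449  0.21764226] [-9.17586541e-04  9.89450118e-01  1.44871050e-01 -2.32236163e-05] 0.08533801320005774
top [0.463 0.011 0.842]
long_gun call [354.1 168.5] 0.88 [ 0.555 -0.193  0.075]
long_gun call [353.8 171.5] 0.91 [ 0.558 -0.212  0.   ]
long_trigger call [365.1 158.2] 0.69 [ 0.575 -0.215  0.075]Traceback (most recent call last):
  File "<stdin>", line 9, in <module>
ValueError: it knows: long_gun, short_gun
```

```bash
python3 - <<'E'
from h import *
ims=[]
for n in("top","side"):
    im=get_image(n);ims.append(im["frame"])
    print(n,np.round(im["position"],3))
    for q,f,z in (("long_gun",place_of,0),("long_gun",find_in,.075),("long_trigger",find_in,.075),("short_gun",place_of,0),("short_trigger",find_in,.075)):
            for r in f(q,im)[:2]:
                p=r["point"]
                print(q,f is place_of,np.round(p,1),round(r["score"],2),np.round(atz(p,im,z),3))
for n,i in zip(("top","side"),ims): cv2.imwrite(f"pics/{n}.png",cv2.resize(i[:,:,::-1],(800,600)))
E
```

```text
top [0.463 0.011 0.842]
long_gun True [357. 171.] 0.83 [ 0.559 -0.219  0.   ]
long_gun False [352.6 166.6] 0.85 [ 0.559 -0.19   0.075]
long_trigger False [362.6 155.3] 0.7 [ 0.581 -0.211  0.075]
short_gun True [164.6 210.3] 0.88 [0.487 0.187 0.   ]
short_trigger False [154.9 197.2] 0.62 [0.51  0.189 0.075]
side [0.104 0.487 0.705]
long_gun True [300.8 149.8] 0.69 [ 0.55  -0.219  0.   ]
long_gun False [297.7 140.9] 0.96 [ 0.524 -0.163  0.075]
long_trigger False [295.1 121.1] 0.49 [ 0.569 -0.214  0.075]
short_gun True [194.9 274.1] 0.67 [0.494 0.18  0.   ]
short_trigger False [176.5 245.3] 0.74 [0.517 0.191 0.075]
```

View pics/top.png

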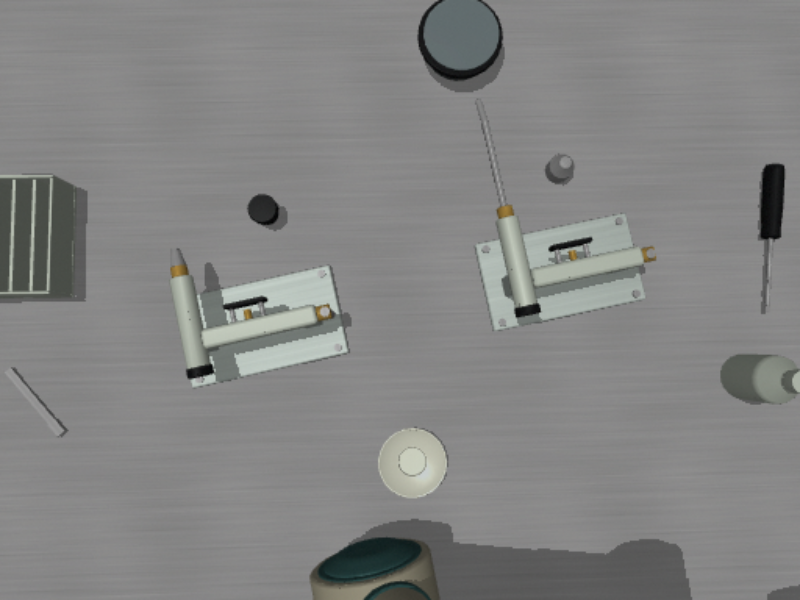

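View pics/side.png

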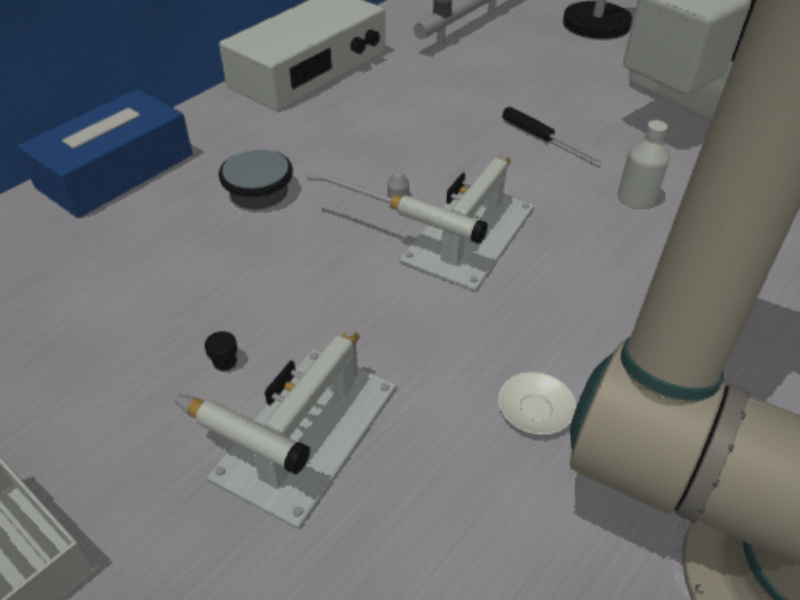

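The long gun stands on the right: nozzle tip at (479,100), barrel rear at (528,312), black trigger at (571,243), and plate corners at (475,245), (625,213), (645,298) and (493,331), all in the 800 px top view. The short gun is on the left. A grey cone-shaped object stands near the trigger at (560,168).

```bash
python3 - <<'E'
from h import *
im=get_image("top"); k=.64
A=lambda u,v,z:atz((u*k,v*k),im,z)
t,r=A(479,100,.075),A(528,312,.075); d=t-r
print("barrel yaw",np.degrees(np.arctan2(d[1],d[0])))
c=[A(*p,.01) for p in((475,245),(625,213),(645,298),(493,331))]
d=c[0]-c[1]; print("plate yaw",np.degrees(np.arctan2(-d[0],d[1])),np.round(sum(c)/4,4),np.linalg.norm(d))
a,b=A(532,277,.088),A(643,256,.088);d=a-b
print("grip yaw",np.degrees(np.arctan2(-d[0],d[1])))
yaw=np.radians(12.2)
Rz=R.from_euler('z',yaw).as_matrix()
# origin from parts at known local coords: trigger front-top centre, barrel axis
for P,l in((A(571,243,.087),(.026,0,.087)),(A(524,305,.089),(None,.07,.089))):
    print(l, np.round(P,4), np.round(P-Rz@np.array(l),4) if l[0] is not None else np.round(Rz.T@P,4))
o=sum(c)/4; print("origin-ish in gun axes",Rz.T@o)
print("cone base",A(562,178,0), A(560,165,.04))
s=get_state(); T=rot(s['ee_rot']); print(T)
E
```

```text
barrel yaw 10.69586253980825
plate yaw 10.690826392240357 [ 0.5519 -0.2186  0.01  ] 0.20785319928946164
grip yaw 9.232748345181891
(0.026, 0, 0.087) [ 0.5781 -0.2127  0.087 ] [ 0.5527 -0.2182 -0.    ]
(None, 0.07, 0.089) [ 0.504  -0.1517  0.089 ] [ 0.4606 -0.2548  0.089 ]
origin-ish in gun axes [ 0.49326442 -0.33028927  0.01      ]
cone base [ 0.68134647 -0.23025623  0.        ] [ 0.6882387  -0.21697276  0.04      ]
[[ 9.58023905e-01  2.86688328e-01  3.24474240e-05]
 [ 2.86688329e-01 -9.58023900e-01 -9.32585446e-05]
 [ 4.34927155e-06  9.86462128e-05 -9.99999995e-01]]
```

Call:
{"name": "apply_moves", "arguments": {
  "deltas": [85,20,-9,-25,0,85,60,-26,-40,-7,85,99,-44,-40,-14,85,137,-61,-40,-21,85,175,-78,-40,-28,85,213,-95,-40,-35,85,251,-112,-40,-42,85,289,-129,-40,-49,85,327,-146,-40,-56,85,365,-163,-30,-63,85,403,-180,-15,-70,85,440,-197,0,-77]
}}

```text
clock: 1.85
position: [0.5243, -0.2411, 0.2225]
ee_rot: [0.001, 0.682, 0.732, 0.0]
contact_force: [0.1, -1.1, -0.7]
width: 0.0849
gripper_force: 0.0
```

```bash
python3 - <<'E'
from h import *
s=get_state();print(s['clock'],s['position'],s['qpos'],s['contact_force']); T=rot(s['ee_rot'])
print(np.degrees(np.arctan2(T[1,1],T[0,1])))
im=get_image("wrist"); cv2.imwrite("pics/w1.png",cv2.resize(im["frame"][:,:,::-1],(800,600)))
for q,f,z in (("long_gun",place_of,0),("long_trigger",find_in,.075)):
    for r in f(q,im)[:2]: print(q,np.round(r["point"],1),r["score"],atz(r["point"],im,z))
E
```

```text
1.85 [ 0.52434849 -0.24109417  0.22247473] [-5.51421453e-01  2.75592065e-01  1.49547510e+00 -1.46003787e-04
  1.36808921e+00 -6.21680025e-01] [ 0.10911224 -1.12206051 -0.65174317]
4.027277237400256
long_gun [277.3 142.7] 0.62 [ 0.55207681 -0.2193305   0.        ]
long_trigger [299.  151.4] 0.92 [ 0.57015646 -0.21546586  0.075     ]
```

View pics/w1.png

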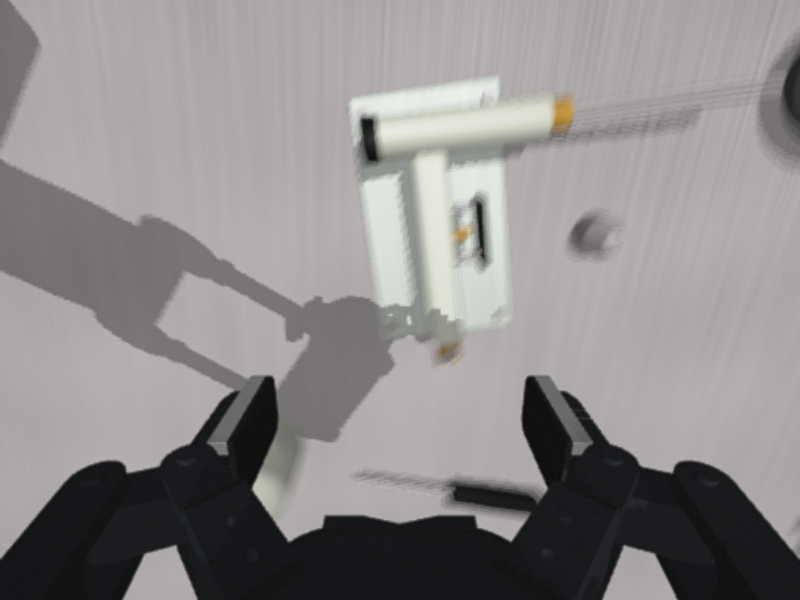

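The wrist view shows the long gun with its trigger at (480,232), and the networks agree with the top view: origin about (0.552,-0.2185), yaw about 10.7°. Next I centre over it and go lower.

Call:
{"name": "apply_moves", "arguments": {
  "deltas": [85,8,11,10,-3.5,85,15,22,30,-7,85,15,22,60,-7,85,15,22,85,-7,85,15,22,95,-7,85,15,22,95,-7,85,15,22,95,-7,85,15,22,95,-7]
}}

```text
clock: 2.67
position: [0.5444, -0.2274, 0.129]
ee_rot: [0.002, 0.639, 0.769, 0.0]
contact_force: [-0.7, -0.7, 0.0]
width: 0.0848
gripper_force: 0.0
```

```bash
python3 - <<'E'
from h import *
s=get_state();print(s['clock'],s['position'],s['contact_force']); T=rot(s['ee_rot'])
print(np.degrees(np.arctan2(T[1,1],T[0,1])),T[:2,:2])
im=get_image("wrist"); cv2.imwrite("pics/w2.png",cv2.resize(im["frame"][:,:,::-1],(800,600)))
for q,f,z in (("long_gun",place_of,0),("long_trigger",find_in,.075)):
    for r in f(q,im)[:2]: print(q,np.round(r["point"],1),r["score"],atz(r["point"],im,z))
Rz=R.from_euler('z',10.7,degrees=True).as_matrix()
o=np.array([.552,-.2187,0])
for l in((.0295,-.025,.087),(.0295,.025,.087),(.0065,0,.088),(-.0175,0,.088)): print(l,proj(o+Rz@np.array(l),im)/.64)
E
```

```text
2.6667 [ 0.54441516 -0.22743408  0.12895964] [-0.65454466 -0.68950566  0.01830303]
10.595240871673296 [[-0.18386303  0.98294752]
 [ 0.98294876  0.18386912]]
long_gun [261.7 168.4] 0.79 [ 0.54875628 -0.21870728  0.        ]
long_trigger [294.9 194.6] 0.92 [ 0.57385771 -0.21641236  0.075     ]
(0.0295, -0.025, 0.087) [477.07121198 354.96386884]
(0.0295, 0.025, 0.087) [482.76433663 259.26732262]
(0.0065, 0, 0.088) [433.0164391  309.84570547]
(-0.0175, 0, 0.088) [383.79600563 310.05825634]
```

View pics/w2.png

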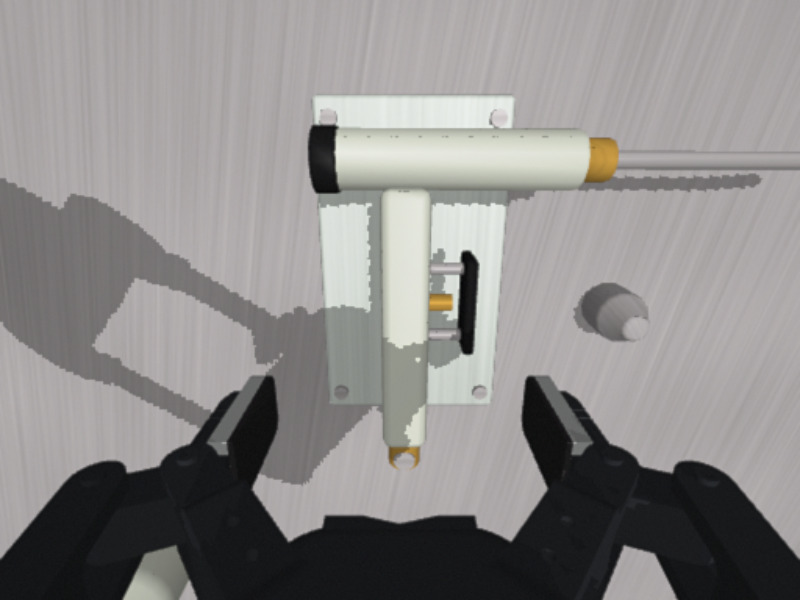

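The picture agrees with the model to about 1.5 mm: the grip spans columns 381–430 and the trigger front is at column 478. Now I lower onto it.

Call:
{"name": "apply_moves", "arguments": {
  "deltas": [85,4,3,5,0,85,7.5,6,10,0,85,7.5,6,30,0,85,7.5,6,50,0,85,7.5,6,55,0,85,7.5,6,55,0,85,7.5,6,55,0]
}}

```text
clock: 3.4
position: [0.5483, -0.2174, 0.0721]
ee_rot: [-0.0, 0.638, 0.77, -0.0]
contact_force: [-0.2, -0.0, 0.6]
width: 0.0851
gripper_force: 0.0
```

```bash
python3 - <<'E'
from h import *
s=get_state();print(s['clock'],s['position'],s['contact_force']); T=rot(s['ee_rot'])
im=get_image("wrist"); cv2.imwrite("pics/w3.png",cv2.resize(im["frame"][:,:,::-1],(800,600)))
g=R.from_euler('z',10.6,degrees=True).as_matrix()
print("local",g.T@(s['position']-np.array([.551,-.2185,0])))
E
```

```text
3.4 [ 0.54829585 -0.21742253  0.07206834] [-0.1913655  -0.03580401  0.61891002]
local [-0.0024598   0.00155651  0.07206834]
```

View pics/w3.png

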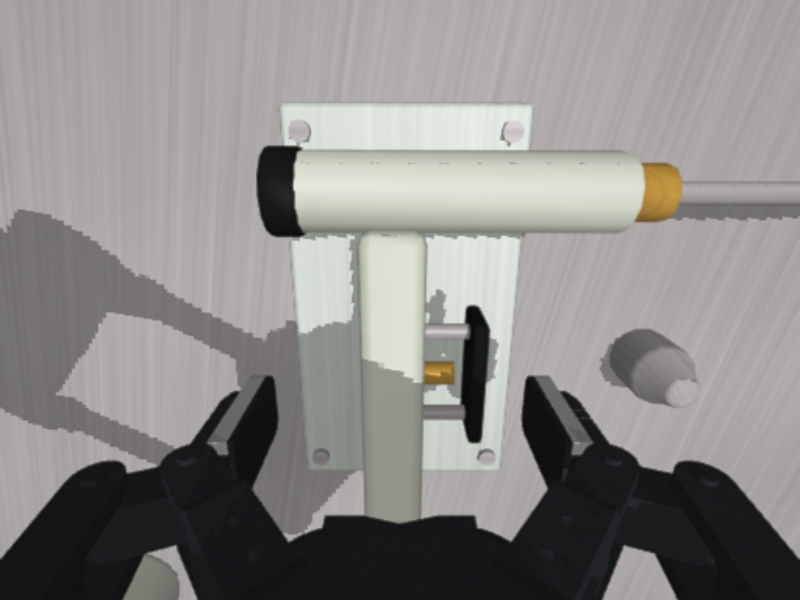

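Call:
{"name": "apply_moves", "arguments": {
  "deltas": [70,0,0,0,0,62,0,0,0,0,56,0,0,0,0,50,0,0,0,0,45,0,0,0,0,41,0,0,0,0,38,0,0,0,0,36,0,0,0,0,34,0,0,0,0,34,0,0,0,0],
  "squeeze": 30
}}

```text
clock: 4.28
position: [0.5475, -0.2175, 0.0717]
ee_rot: [-0.001, 0.638, 0.77, -0.0]
contact_force: [-0.8, 0.7, 0.4]
width: 0.0342
gripper_force: 0.0
```

```bash
python3 - <<'E'
from h import *
s=get_state();print(s['clock'],s['position'],s['contact_force'],s['width'],s['gripper_force'])
g=R.from_euler('z',10.6,degrees=True).as_matrix()
print("local",g.T@(s['position']-np.array([.551,-.2185,0])),g.T@s['contact_force'])
im=get_image("wrist"); cv2.imwrite("pics/w4.png",cv2.resize(im["frame"][:,:,::-1],(800,600)))
E
```

```text
4.2833 [ 0.54750311 -0.21751857  0.07172481] [-0.75784154  0.66401833  0.44608864] 0.03419041487558324 0.0
local [-0.00325668  0.00160794  0.07172481] [-0.62276217  0.79209307  0.44608864]
```

View pics/w4.png

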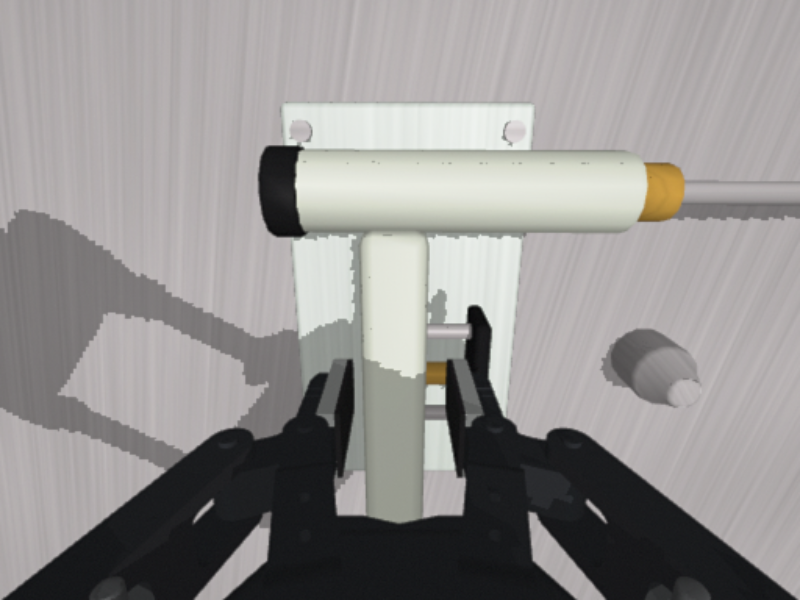

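```bash
python3 - <<'E'
from h import *
s=get_state();T=rot(s['ee_rot']);p=np.array(s['position']);print(nose_length if not callable(nose_length) else nose_length())
im=get_image("wrist");print(im["position"],p, T)
for l in((0,0,0),(0,.017,.017),(.011,.017,.017),(-.011,.017,.017),(.011,.017,0),(-.011,.017,0),(.011,.017,-.02),(-.011,.017,-.02)): print(l,proj(p+T@np.array(l),im)/.64)
im=get_image("side"); cv2.imwrite("pics/s2.png",cv2.resize(im["frame"][70:190,220:380,::-1],(800,600),interpolation=cv2.INTER_CUBIC))
for r in find_in("long_trigger",im): print(r)
print("TCP/tip in crop",[(proj(p+T@np.array([0,0,d]),im)-[220,70])*5 for d in(0,.017)])
E
```

```text
0.017
[ 0.53182614 -0.13747843  0.2278642 ] [ 0.54759749 -0.21751728  0.07174446] [[-1.85081584e-01  9.82722650e-01 -1.00064756e-03]
 [ 9.82723089e-01  1.85081858e-01  1.88374730e-04]
 [ 3.70321823e-04 -9.48494764e-04 -9.99999482e-01]]
(0, 0, 0) [401.79672629 362.78918798]
(0, 0.017, 0.017) [440.21004693 344.59722662]
(0.011, 0.017, 0.017) [440.92427929 321.40818346]
(-0.011, 0.017, 0.017) [439.52148961 366.95267616]
(0.011, 0.017, 0) [444.85937854 337.7076704 ]
(-0.011, 0.017, 0) [443.17469722 386.75476104]
(0.011, 0.017, -0.02) [450.56213125 361.32891534]
(-0.011, 0.017, -0.02) [448.42517741 415.21480647]
{'point': [177.1, 247.6], 'score': 0.71}
{'point': [290.2, 124.0], 'score': 0.61}
TCP/tip in crop [array([418.62552448, 276.63734827]), array([415.61025972, 307.55463378])]
```

View pics/s2.png

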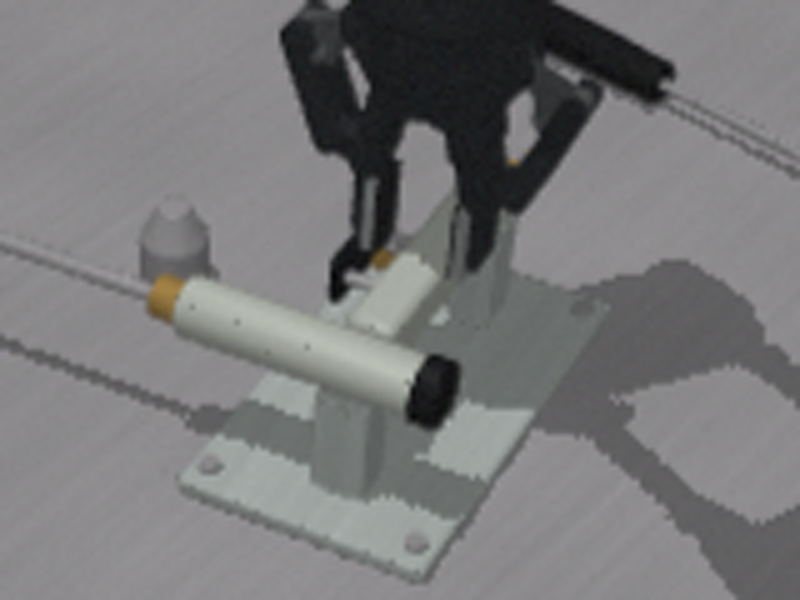

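```bash
python3 - <<'E'
from h import *
a=get_image("wrist");b=get_image("side")
g=R.from_euler('z',10.6,degrees=True).as_matrix();o=np.array([.551,-.2185,0])
def tri(p,q):
    P1,d1=ray(p,a);P2,d2=ray(q,b)
    d1/=np.linalg.norm(d1);d2/=np.linalg.norm(d2)
    t=np.linalg.lstsq(np.c_[d1,-d2],P2-P1,rcond=None)[0]
    x,y=P1+t[0]*d1,P2+t[1]*d2
    return np.round(g.T@((x+y)/2-o),4),np.linalg.norm(x-y)
f=lambda u,v:(220+u/5,70+v/5)
print("tip trig",tri((455*.64,360*.64),f(370,250)))
print("tip grip",tri((340*.64,360*.64),f(462,276)))
# check on gun: barrel rear cap centre / nozzle orange start
print("barrel front",tri((644*.64,190*.64),f(180,303)))
print("trigger +y top corner",tri((474*.64,308*.64),f(333,268)))
c=a["frame"][200:330,190:350,::-1]; cv2.imwrite("pics/w5.png",cv2.resize(c,(800,650)[:1]+(600,),interpolation=cv2.INTER_CUBIC))
E
```

```text
tip trig (array([0.0172, 0.0089, 0.0834]), np.float64(0.0008512695804921078))
tip grip (array([-0.0258,  0.0098,  0.086 ]), np.float64(0.0005425254437168904))
barrel front (array([0.0797, 0.0695, 0.0731]), np.float64(0.0036268534049527204))
trigger +y top corner (array([0.0235, 0.0306, 0.0855]), np.float64(0.0024472287718768563))
```

View pics/w5.png

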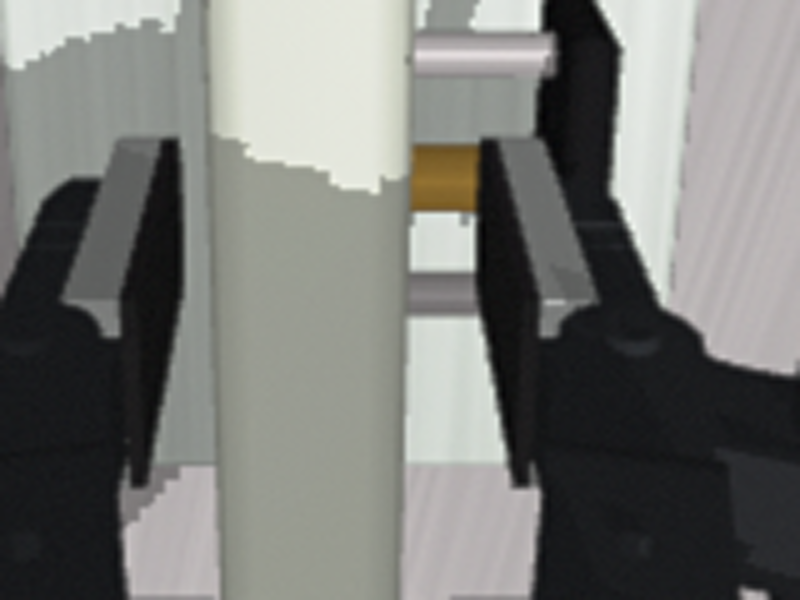

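The fingertips triangulate to z≈0.085 m, about 30 mm higher than the TCP reading and nose length imply. They therefore closed just above the trigger without touching it, so I open, shift 1.5 mm and lower by 26 mm.

Call:
{"name": "apply_moves", "arguments": {
  "deltas": [85,0,0,0,0,85,0,0,0,0,85,0,0,0,0,85,0,0,0,0,85,0,0,0,0,85,0,1.5,0,0,85,0,1.5,8,0,85,0,1.5,16,0,85,0,1.5,22,0,85,0,1.5,26,0,85,0,1.5,26,0,85,0,1.5,26,0]
}}

```text
clock: 5.58
position: [0.5492, -0.2172, 0.0455]
ee_rot: [-0.001, 0.638, 0.77, -0.0]
contact_force: [-0.1, 0.7, -0.3]
width: 0.0853
gripper_force: 0.0
```

Call:
{"name": "apply_moves", "arguments": {
  "deltas": [75,0,0,0,0,68,0,0,0,0,64,0,0,0,0,61,0,0,0,0,58,0,0,0,0,55,0,0,0,0,52,0,0,0,0,52,0,0,0,0],
  "squeeze": 40
}}

```text
clock: 6.25
position: [0.5508, -0.2176, 0.0468]
ee_rot: [0.001, 0.638, 0.77, 0.001]
contact_force: [3.4, 1.4, 2.3]
width: 0.0524
gripper_force: 1.7
```

Call:
{"name": "apply_moves", "arguments": {
  "deltas": [48,0,0,0,0,44,0,0,0,0,40,0,0,0,0,37,0,0,0,0,34,0,0,0,0,32,0,0,0,0,32,0,0,0,0,32,0,0,0,0]
}}

```text
clock: 6.92
position: [0.5508, -0.2178, 0.0482]
ee_rot: [0.002, 0.639, 0.77, 0.001]
contact_force: [-0.2, 2.3, 11.3]
width: 0.0335
gripper_force: 39.5
```

```bash
python3 - <<'E'
from h import *
s=get_state();print(s['position'],s['contact_force'],s['width'],s['gripper_force'])
im=get_image("wrist"); c=im["frame"][170:330,170:370,::-1]; cv2.imwrite("pics/w6.png",cv2.resize(c,(750,600),interpolation=cv2.INTER_CUBIC))
E
```

```text
[ 0.55077898 -0.21783352  0.04823035] [-0.24698625  2.25839673 11.31510455] 0.03350458247133278 39.505292773246765
```

View pics/w6.png

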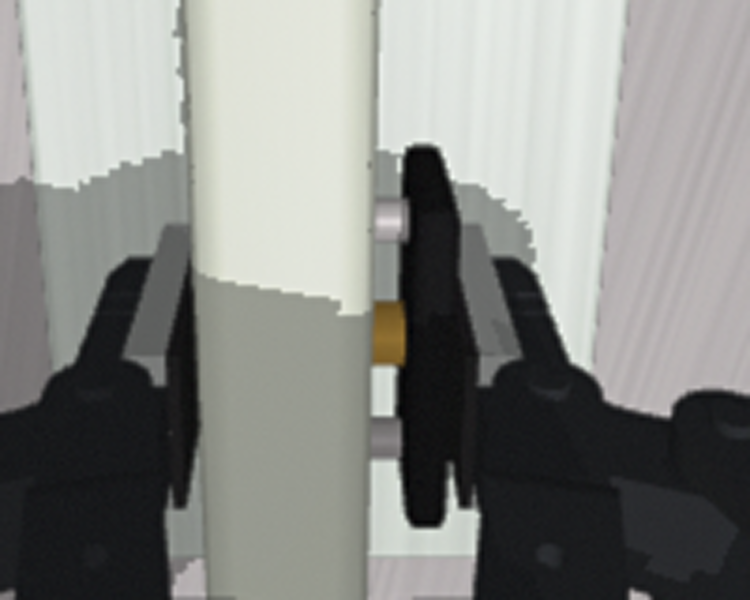

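The grip and trigger are clamped between the pads (columns 190 and 460) with 39.5 N at about 34 mm, so the trigger is fully in. Now I hold it, then release and lift.

Call:
{"name": "apply_moves", "arguments": {
  "deltas": [32,0,0,0,0,32,0,0,0,0,32,0,0,0,0,32,0,0,0,0,32,0,0,0,0,32,0,0,0,0,32,0,0,0,0,32,0,0,0,0,32,0,0,0,0,32,0,0,0,0,32,0,0,0,0,32,0,0,0,0]
}}

```text
clock: 7.97
position: [0.5508, -0.2179, 0.0482]
ee_rot: [0.002, 0.639, 0.77, 0.001]
contact_force: [1.4, 1.2, 11.6]
width: 0.0337
gripper_force: 39.5
```

Call:
{"name": "apply_moves", "arguments": {
  "deltas": [32,0,0,0,0,32,0,0,0,0,38,0,0,0,0,45,0,0,0,0,52,0,0,0,0,60,0,0,0,0,70,0,0,0,0,85,0,0,0,0,85,0,0,0,0,85,0,0,0,0,85,0,0,0,0,85,0,0,0,0]
}}

```text
clock: 8.97
position: [0.5492, -0.2173, 0.046]
ee_rot: [-0.0, 0.638, 0.77, -0.0]
contact_force: [0.4, -0.0, -0.0]
width: 0.0849
gripper_force: 0.0
```

Call:
{"name": "apply_moves", "arguments": {
  "deltas": [85,0,0,-10,0,85,0,0,-30,0,85,0,0,-60,0,85,0,0,-90,0,85,0,0,-110,0,85,0,0,-120,0,85,0,0,-120,0,85,0,0,-120,0,85,0,0,-120,0]
}}

```text
clock: 9.72
position: [0.5485, -0.2168, 0.1646]
ee_rot: [-0.001, 0.638, 0.77, -0.0]
contact_force: [-0.7, -0.5, -0.4]
width: 0.0851
gripper_force: 0.0
```

```bash
python3 - <<'E'
from h import *
s=get_state();print(s['clock'],s['position'],s['contact_force'],s['width'])
im=get_image("wrist"); cv2.imwrite("pics/w7.png",im["frame"][:,:,::-1])
E
```

```text
9.7167 [ 0.54845027 -0.21679464  0.16456613] [-0.67707603 -0.54328385 -0.37072422] 0.08511406581368866
```

View pics/w7.png

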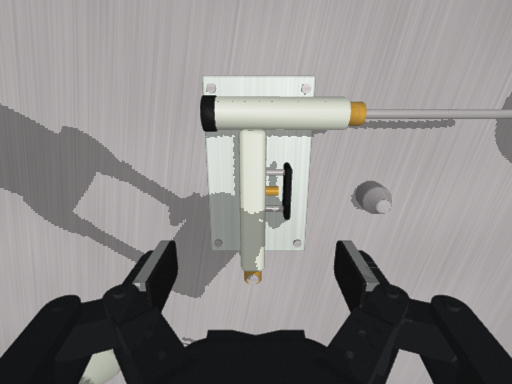

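The trigger at (288,190) has sprung back and the gripper is clear of the gun.

```bash
python3 -c "from rig import *; print(sign_off())"
```

```text
the job is handed in; nothing more can be done
None
```

The long gun's trigger was squeezed all the way in, held for over a second and let go; it sprang back, the short gun was not touched, and the job is handed in at about 10 s on the clock (the judge's result was not shown).

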